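# Put the casting crucibles away in order

### The job

Move the three crucibles from their rack into the dishes of the empty rack in the same order counted from the black handles: the one nearest the handle of the first rack goes nearest the handle of the second, and so on. Stand the slim crucible from the bench inside the widest one. Leave all four upright, fully seated and let go, and do not tip any of them over on the way.

Things in the scene. Friction and masses are not known exactly. Their poses are not given: they have to be found in the camera images.
- wide: widest crucible, low and broad: tapered round white ceramic cup, outside 40 mm across at the foot, 66 mm at the rim, 50 mm tall, wall 4 mm, floor 5 mm thick. Origin: centre of its underside; z up its axis. Top 18 mm of the outside is straight, good to grip. Starts upright in a dish of the loaded rack; neighbours 78 mm apart, so fingers have room only across the row.
- medium: medium crucible, tallest of the row: tapered round white ceramic cup, outside 38 mm across at the foot, 56 mm at the rim, 62 mm tall, wall 4 mm, floor 5 mm thick. Origin: centre of its underside; z up its axis. Top 18 mm of the outside is straight, good to grip. Starts upright in a dish of the loaded rack; neighbours 78 mm apart, so fingers have room only across the row.
- narrow: narrowest crucible of the row: tapered round white ceramic cup, outside 36 mm across at the foot, 46 mm at the rim, 52 mm tall, wall 4 mm, floor 5 mm thick. Origin: centre of its underside; z up its axis. Top 18 mm of the outside is straight, good to grip. Starts upright in a dish of the loaded rack; neighbours 78 mm apart, so fingers have room only across the row.
- slim: slim tall crucible: tapered round white ceramic cup, outside 24 mm across at the foot, 38 mm at the rim, 82 mm tall, wall 4 mm, floor 5 mm thick. Origin: centre of its underside; z up its axis. Top 30 mm straight. Starts upright on the bench between the racks. Stands on the widest one's inner floor (32 mm across, mouth 58) with 4 mm play all round, its top 37 mm above that rim.
- rack_to: empty rack, fixed: grey plate 320 x 86 x 8 mm on the bench, three dark steel dishes in a row, a black handle at one end (either), a low strip at the other. Origin: plate underside below the middle dish; x along the row, z up. Dish centres at x = -78, 0, 78 mm, y = 0; dish floor 11 mm above the bench, 48 mm across, flaring to a rim 70 mm across (outside), 21 mm above the bench.
- handle_to: handle of the empty rack, fixed: black bar 18 mm thick, 80 mm long, across the plate's end, top 43 mm above the bench. Origin: on the plate's top (8 mm above the bench) below the bar's middle, in line with the dishes, whose centres are 62, 140 and 218 mm away.
- handle_from: handle of the loaded rack, fixed, at either end of it; rack and handle have the same shape and measures as the empty rack's. Origin: on the plate's top (8 mm above the bench) below the bar's middle; dish centres 62, 140 and 218 mm away in line.
- seat_wide: the dish of the loaded rack in which the widest crucible stands at the start: dark steel dish, 70 mm across at the rim, 13 mm high. Origin: centre of its underside, on the plate's top (8 mm above the bench); the crucible's underside is 3 mm above it. Fixed.
- seat_medium: the dish of the loaded rack in which the medium crucible stands at the start: dark steel dish, 70 mm across at the rim, 13 mm high. Origin: centre of its underside, on the plate's top (8 mm above the bench); the crucible's underside is 3 mm above it. Fixed.
- seat_narrow: the dish of the loaded rack in which the narrowest crucible stands at the start: dark steel dish, 70 mm across at the rim, 13 mm high. Origin: centre of its underside, on the plate's top (8 mm above the bench); the crucible's underside is 3 mm above it. Fixed.
Things that resemble listed ones, but are neither listed nor needed, are in the scene too. What is shaped like the narrow but green or red is not meant.

How it is judged:
At the end, for the whole second after the job is handed in: Each row crucible stands in the second rack's dish of the same rank from the handle as its starting dish (within 12 mm along and across, 5 mm in height); the slim one on the inner floor of the widest (10 mm off axis, 5 mm in height); all within 0.12 rad of upright and slower than 0.02 m/s (((horizontal distance between seat_wide and handle_from between -1 and 0.101 m and horizontal distance between wide and handle_to between 0.05 and 0.074 m) or (horizontal distance between seat_wide and handle_from between 0.101 and 0.179 m and horizontal distance between wide and handle_to between 0.128 and 0.152 m) or (horizontal distance between seat_wide and handle_from between 0.179 and 9 m and horizontal distance between wide and handle_to between 0.206 and 0.23 m)) and x of wide in the frame of rack_to between -0.092 and 0.092 m and y of wide in the frame of rack_to between -0.012 and 0.012 m and z of wide in the frame of rack_to between 0.006 and 0.016 m and ((horizontal distance between seat_medium and handle_from between -1 and 0.101 m and horizontal distance between medium and handle_to between 0.05 and 0.074 m) or (horizontal distance between seat_medium and handle_from between 0.101 and 0.179 m and horizontal distance between medium and handle_to between 0.128 and 0.152 m) or (horizontal distance between seat_medium and handle_from between 0.179 and 9 m and horizontal distance between medium and handle_to between 0.206 and 0.23 m)) and x of medium in the frame of rack_to between -0.092 and 0.092 m and y of medium in the frame of rack_to between -0.012 and 0.012 m and z of medium in the frame of rack_to between 0.006 and 0.016 m and ((horizontal distance between seat_narrow and handle_from between -1 and 0.101 m and horizontal distance between narrow and handle_to between 0.05 and 0.074 m) or (horizontal distance between seat_narrow and handle_from between 0.101 and 0.179 m and horizontal distance between narrow and handle_to between 0.128 and 0.152 m) or (horizontal distance between seat_narrow and handle_from between 0.179 and 9 m and horizontal distance between narrow and handle_to between 0.206 and 0.23 m)) and x of narrow in the frame of rack_to between -0.092 and 0.092 m and y of narrow in the frame of rack_to between -0.012 and 0.012 m and z of narrow in the frame of rack_to between 0.006 and 0.016 m and horizontal distance between slim and wide below 0.01 m and z of slim in the frame of wide between 0 and 0.01 m and angle between each of wide, medium, narrow, slim's own z axis and vertical below 0.12 rad and linear speed of each of wide, medium, narrow, slim below 0.02 m/s); the robot touches nothing.
It fails at once if a crucible is tipped over (more than 0.8 rad from upright) (angle between any of wide, medium, narrow, slim's own z axis and vertical above 0.8 rad).
It also fails if it takes over 120 s, if anything falls off the work surface, if the arm or the gripper's body presses on something with over 40 N, if the wrist force passes 120 N, or if a joint passes its speed limit or range.

### The arm

A 6-joint arm with a two-finger parallel gripper is mounted at the origin on the work surface. World frame = base frame: x ahead of the robot, y to its left, z up, the work surface at z = 0. Lengths are in m, angles in rad, forces in N, time in s.
With the tool pointing down it reaches from about 0.25 to 0.775 m from the base axis. Payload 4 kg.
Tool frame: the origin (TCP) lies midway between the tips of the shut fingers; the grasp point (between the pads) lies 19 mm behind it; z points along the fingers, y is the line along which they close (so a half turn about z gives the same grasp; the last joint's range is limited). The gripper opens to 94 mm and grips with 3 to 60 N. Pads are 16 mm wide; open, the fingers measure 119 mm over their backs; the gripper's body (75 mm by 177 mm) begins 78 mm behind the grasp point.
Start: joints at [1.105, 0.087, 1.371, -0, 1.684, -0.103], TCP at [0.195, 0.514, 0.206] pointing down, gripper open.
Joint ranges: [-3.1, 3.1], [-0.76, 2.03], [0.27, 2.55], [-1.08, 4.22], [0.17, 2.65], [-2.57, 2.57]. Speed limits (rad/s): [2.79, 2.79, 3.14, 3.14, 3.14, 3.14].

### API

Orientations are given as [roll, pitch, yaw] about the fixed x, y, z axes, in that order (R = Rz(yaw) Ry(pitch) Rx(roll)).
In Python, from station import env, viewer, order gives the robot as it stands.
- The arm moves only by the shell command python3 -m creep 'ROWS' [OPENING] [FORCE]. ROWS is JSON, a list of rows, each an object with "dp": the shift along the tool's x, y, z in mm, a list of three; "delta_rot": the turn, a rotation vector about the tool's x, y, z in rad, a list of three. In form: [{"dp": [tx, ty, tz], "delta_rot": [rx, ry, rz]}, ...]. A call has 1 to 10 rows; each row is the pose to reach, as a shift and turn from the pose commanded when the call began, along the tool's axes at that moment; what a row does not reach only later rows make up. A row lasts 1/12 s, in which the tool goes at most 41.7 mm and 7.16 degrees, less where a joint would pass 70% of its speed; a pose out of reach is approached as far as the arm can. A call with a gripper value outside its range is refused whole. OPENING is the closure, from 0 (fully open) to 1 (shut), set as the call begins (- or left out, the last holds). The fingers move at their own pace and stop on an object; FORCE is the grip in N (left out, the last holds). Time passes only in rows, so rows that repeat a pose let the fingers close. It gives the time, the measured TCP pose, the force, the opening and the grip force at its end, in the units of the state.
- env.get_state(): the state, without advancing time (a new reading comes with each control period).
- viewer.read_camera(name): name is "side" or "top" or "wrist"; returns a dict with "img" (420x560x3 uint8, red, green, blue), "z_map" (420x560 float32, m along the optical axis (not along the pixel's ray), 0 where there is no reading), "intrinsics" (3x3 intrinsics, pixels), "origin" and "rotation" of the camera in the world; the wrist camera has in their place "hand_eye" (4x4, takes a point from camera to tool coordinates, whose origin is the TCP and whose axes are the flange's). Camera axes: x right, y down, z forward; pixel columns grow to the right and rows downward; lengths in m; the calibration is good to about 2 mm. A picture is of the moment at which its call begins: read the wrist's pose just before it.
- order.job_done(): hands the job in; it is judged then, once.
The state is a dict: "time_s": time; "qpos": joint angles; "qvel": joint speeds; "tau": joint torques, N m; "ee_pos": TCP position; "eef_rot": TCP orientation; "ft_force": force on the tool from outside, world axes, zero at the start; "wrist_torque": the same for the moment, N m; "finger_gap": finger opening in m; "grasp_force": force on a finger pad.
Only numpy, scipy, OpenCV 4.12 (cv2) and the standard library are available. Lean on these libraries where they do the work, as an engineer would, in place of code of your own. Each camera call takes 0.05 s, during which the arm holds its last target. There are 200 camera calls.

## Working session

There is one attempt and no reset: what is moved stays moved. The work goes in short steps, Python scripts to look and compute and a shell command to move; the robot and the scene stay as the last step left them, time stands still between calls to the robot, and variables do not carry over. Pictures are saved under pics/ and viewed, at most 14 in all, crops included, and the job is handed in when it is done.

```bash
ls; mkdir -p pics; python3 - <<'E'
from station import env,viewer
import cv2,numpy as np
print(env.get_state())
for n in ("top","side"):
    c=viewer.read_camera(n); cv2.imwrite(f"pics/{n}0.png",cv2.resize(c["img"][:,:,::-1],(800,600)))
    np.savez(f"{n}0.npz",**c); print(n,c["intrinsics"],c["origin"],c["rotation"])
E
```

```text
pics
{'time_s': 0.0, 'qpos': array([ 1.10486309e+00,  8.79190324e-02,  1.37222878e+00,  3.47890673e-05,
        1.68359180e+00, -1.03128159e-01]), 'qvel': array([ 0.00088701,  0.00126126,  0.00025439,  0.00055246, -0.00151381,
       -0.00112875]), 'tau': array([ 7.96164977e-05, -3.40200984e+01, -3.02418351e+01,  7.16751069e-02,
        3.35210713e-02, -1.74477718e-04]), 'ee_pos': array([0.19495719, 0.51370937, 0.20433676]), 'eef_rot': array([-3.13946067e+00, -2.55411535e-04,  2.77879118e+00]), 'ft_force': array([-0.12693179,  0.24769842, -0.01587343]), 'wrist_torque': array([0.00852513, 0.04469525, 0.02418238]), 'grasp_force': 0.0, 'finger_gap': 0.09378224228881363}
top [[473.45845885   0.         278.70394883]
 [  0.         473.45845885 209.14645416]
 [  0.           0.           1.        ]] [ 0.32012263 -0.02897114  1.09538929] [-2.95491632 -0.00516228 -1.56284585]
side [[406.59106738   0.         282.96190057]
 [  0.         406.59106738 211.63443523]
 [  0.           0.           1.        ]] [ 0.13401538 -0.50821668  0.53028569] [-2.26069571e+00 -1.33692387e-03 -6.87490744e-01]
```

View pics/top0.png

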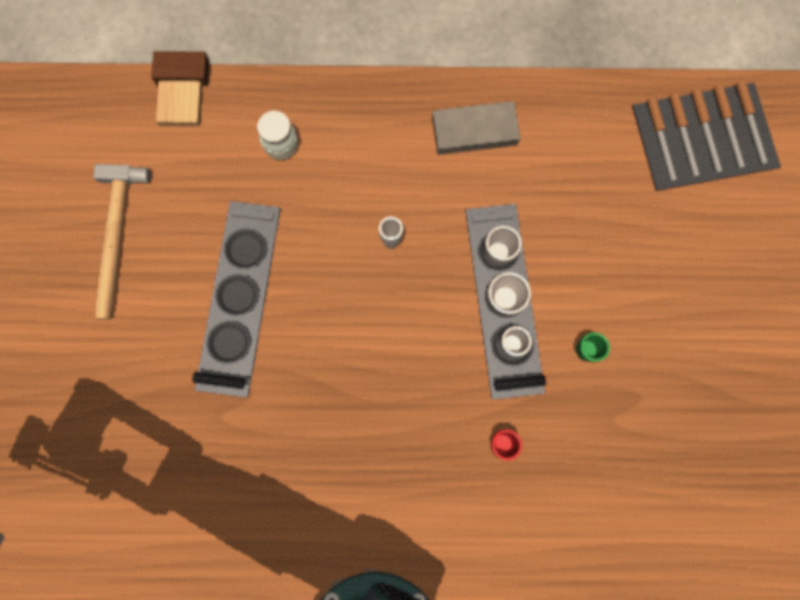

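View pics/side0.png

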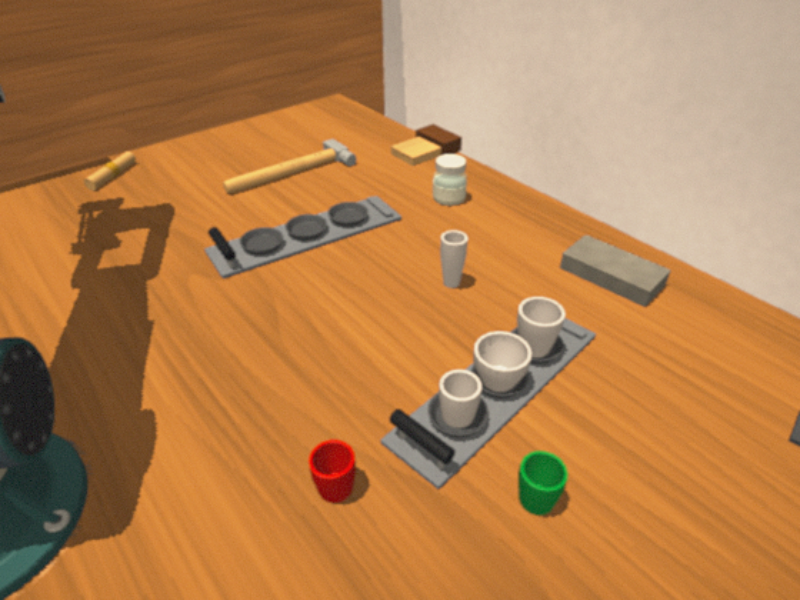

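Top picture: the loaded rack has narrow (516,342), wide (509,293) and medium (503,246), counted from its handle at (520,382). The empty rack has dishes at (229,342), (237,294) and (246,247), with its handle at (220,380). Slim is at (391,228). Possible mix-ups: the red cup (507,444), the green cup (594,347) and the jar (275,130). None of these is white and tapered, so all are rejected.

```bash
cat > h.py <<'E'
import numpy as np,cv2
from scipy.spatial.transform import Rotation as R
from scipy.optimize import least_squares
def cam(c,st=None):
    if "origin" in c: return np.array(c["origin"]),R.from_euler("xyz",c["rotation"]).as_matrix()
    T=np.eye(4);T[:3,:3]=R.from_euler("xyz",st["eef_rot"]).as_matrix();T[:3,3]=st["ee_pos"]
    T=T@np.array(c["hand_eye"]); return T[:3,3],T[:3,:3]
def ray(c,u,v,z,st=None):
    o,M=cam(c,st); d=M@np.linalg.inv(c["intrinsics"])@np.array([u,v,1.]); return o+d*(z-o[2])/d[2]
def cloud(c,st=None):
    o,M=cam(c,st);v,u=np.indices(c["z_map"].shape)
    P=np.stack([u,v,np.ones_like(u)],-1)@np.linalg.inv(c["intrinsics"]).T*c["z_map"][...,None]
    return P@M.T+o
def rim(P,xy,z,r,tol=.007):
    "fit circle centre of radius r (fixed) to cloud points near height z around xy"
    p=P[P[...,2]>0][:]; q=p[(abs(p[:,2]-z)<tol)&(np.hypot(*(p[:,:2]-xy).T)<r+.012)]
    f=lambda s:np.hypot(*(q[:,:2]-s[:2]).T)-(r-.002)
    s=least_squares(f,[*xy],loss="soft_l1",f_scale=.002)
    return s.x,len(q),np.sqrt(np.mean(s.fun**2)) ,np.median(q[:,2]) if len(q) else 0
E
python3 - <<'E'
from h import *
c=dict(np.load("top0.npz"));P=cloud(c);k=.7
print("table z",np.median(P[300:330,250:330,2]))
for n,u,v,z,r in [("narrow",516,341,.063,.023),("wide",509,293,.061,.033),("medium",503,245,.073,.028),("slim",391,228,.082,.019)]:
    w=ray(c,u*k,v*k,z); print(n,w.round(4),rim(P,w[:2],z,r))
for n,u,v,z in [("d1",229,342,.021),("d2",237,294,.021),("d3",246,247,.021),("hto",220,380,.043),("hfrom",520,382,.043)]: print(n,ray(c,u*k,v*k,z).round(4))
im=c["img"][:,:,::-1]
a=cv2.resize(im[130:290,310:400],None,fx=3.7,fy=3.7,interpolation=2);b=cv2.resize(im[130:290,125:215],None,fx=3.7,fy=3.7,interpolation=2)
cv2.imwrite("pics/crop1.png",np.hstack([b,a]))
E
```

```text
table z -0.0005112104281599361
narrow [ 0.4507 -0.2144  0.063 ] (array([ 0.45099485, -0.2142148 ]), 116, np.float64(0.0012264726460848167), np.float64(0.06195885023169989))
wide [ 0.5263 -0.2056  0.061 ] (array([ 0.52671969, -0.20523512]), 180, np.float64(0.001297630781237263), np.float64(0.059475482965650084))
medium [ 0.6003 -0.1959  0.073 ] (array([ 0.60356446, -0.19560988]), 151, np.float64(0.0013337497365449448), np.float64(0.0712590367862933))
slim [ 0.6235 -0.0207  0.082 ] (array([ 0.62333494, -0.0192095 ]), 97, np.float64(0.0012935398551398533), np.float64(0.0801574097100517))
d1 [0.4505 0.2364 0.021 ]
d2 [0.5286 0.2277 0.021 ]
d3 [0.6072 0.217  0.021 ]
hto [0.3887 0.2416 0.043 ]
hfrom [ 0.3894 -0.2226  0.043 ]
```

View pics/crop1.png

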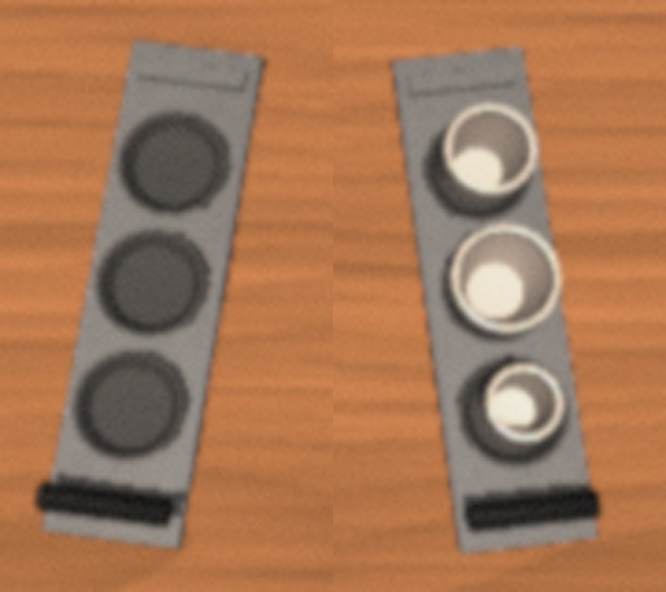

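The crop shows slot order narrow–wide–medium from the black handle on the loaded rack (right), and three empty dishes at (132,403), (153,281), (176,161) on the left. Sizes and spacing (76–78 mm) match. Next I'll move above the narrow crucible.

```bash
cat > plan.py <<'E'
import sys,numpy as np
from station import env
from h import *
s=env.get_state();x,y,z,yaw=map(float,sys.argv[1:5])
M=R.from_euler("xyz",s["eef_rot"]);G=R.from_euler("xyz",[np.pi,0,yaw])
print(s["ee_pos"].round(4),s["eef_rot"].round(3),"dp",(M.inv().apply(np.array([x,y,z])-s["ee_pos"])*1e3).round(1),"rot",(M.inv()*G).as_rotvec().round(3),"gap",round(s["finger_gap"],4))
E
python3 -m creep '[{"dp":[-498,-590,0],"delta_rot":[0,0,-0.484]},{"dp":[-498,-590,0],"delta_rot":[0,0,-0.484]},{"dp":[-498,-590,0],"delta_rot":[0,0,-0.484]},{"dp":[-498,-590,0],"delta_rot":[0,0,-0.484]},{"dp":[-498,-590,0],"delta_rot":[0,0,-0.484]},{"dp":[-498,-590,0],"delta_rot":[0,0,-0.484]},{"dp":[-498,-590,0],"delta_rot":[0,0,-0.484]},{"dp":[-498,-590,0],"delta_rot":[0,0,-0.484]},{"dp":[-498,-590,0],"delta_rot":[0,0,-0.484]},{"dp":[-498,-590,0],"delta_rot":[0,0,-0.484]}]' 0
python3 plan.py .451 -.214 .2 3.263
```

```text
time_s: 0.93
ee_pos: [0.3307, 0.127, 0.2053]
eef_rot: [3.141, 0.0, -3.02]
ft_force: [1.9, 0.3, -0.5]
finger_gap: 0.0941
grasp_force: 0.0
[0.3307 0.127  0.2053] [ 3.141  0.    -3.02 ] dp [ -77.9 -353.1    5.3] rot [0.    0.    0.001] gap 0.0941
```

```bash
python3 -m creep '[{"dp":[-76,-346,0],"delta_rot":[0,0,0]},{"dp":[-76,-346,0],"delta_rot":[0,0,0]},{"dp":[-76,-346,0],"delta_rot":[0,0,0]},{"dp":[-76,-346,0],"delta_rot":[0,0,0]},{"dp":[-76,-346,0],"delta_rot":[0,0,0]},{"dp":[-76,-346,0],"delta_rot":[0,0,0]},{"dp":[-76,-346,0],"delta_rot":[0,0,0]},{"dp":[-76,-346,0],"delta_rot":[0,0,0]},{"dp":[-76,-346,0],"delta_rot":[0,0,0]},{"dp":[-76,-346,0],"delta_rot":[0,0,0]}]'
python3 -m creep '[{"dp":[0,0,0],"delta_rot":[0,0,0]},{"dp":[0,0,0],"delta_rot":[0,0,0]}]' >/dev/null
python3 - <<'E'
from h import *
from station import env,viewer
s=env.get_state();c=viewer.read_camera("wrist");cv2.imwrite("pics/w1.png",c["img"][:,:,::-1])
P=cloud(c,s)
for n,xy,z,r in [("narrow",(.451,-.2142),.063,.023),("wide",(.5267,-.2052),.061,.033),("medium",(.6036,-.1956),.073,.028)]:
    try: print(n,rim(P,xy,z,r))
    except Exception as e: print(n,e)
E
python3 plan.py .451 -.214 .12 3.263
```

```text
time_s: 1.77
ee_pos: [0.4484, -0.2092, 0.2039]
eef_rot: [3.141, -0.002, -3.025]
ft_force: [-0.0, -0.9, -0.1]
finger_gap: 0.0938
grasp_force: 0.0
narrow (array([ 0.45295881, -0.2145772 ]), 499, np.float64(0.0012752980803060828), np.float64(0.06255941277227772))
wide (array([ 0.52857584, -0.20570923]), 721, np.float64(0.0012441053019311016), np.float64(0.060357462289788666))
medium (array([ 0.60517751, -0.19625152]), 303, np.float64(0.0012399000850232093), np.float64(0.07193473638631043))
[ 0.4479 -0.2042  0.2054] [ 3.141 -0.    -3.019] dp [ -1.9 -10.2  85.4] rot [ 0.001 -0.     0.001] gap 0.0942
```

View pics/w1.png

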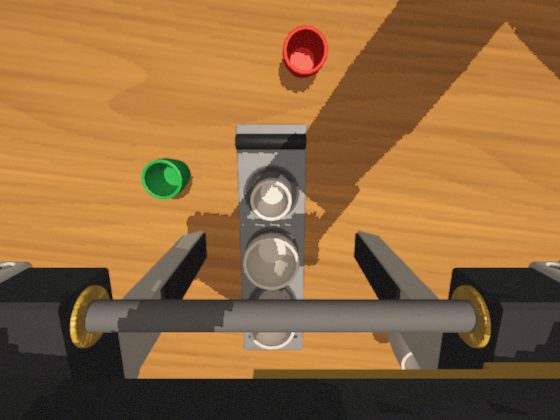

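Wrist view: narrow (271,198), wide (271,260), medium (272,325) in line, handle at (270,142). It agrees with the top camera to about 2 mm.

```bash
python3 -m creep '[{"dp":[-3,-11,0],"delta_rot":[0,0,0]},{"dp":[-3,-11,30],"delta_rot":[0,0,0]},{"dp":[-3,-11,60],"delta_rot":[0,0,0]},{"dp":[-3,-11,85],"delta_rot":[0,0,0]},{"dp":[-3,-11,85],"delta_rot":[0,0,0]},{"dp":[-3,-11,85],"delta_rot":[0,0,0]}]' >/dev/null
python3 plan.py .4525 -.2145 .036 3.263
```

```text
[ 0.4519 -0.215   0.1197] [ 3.140e+00 -2.000e-03 -3.019e+00] dp [-0.9  0.3 83.7] rot [ 0.002 -0.002  0.001] gap 0.094
```

```bash
python3 -m creep '[{"dp":[-1,0,30],"delta_rot":[0,0,0]},{"dp":[-1,0,60],"delta_rot":[0,0,0]},{"dp":[-1,0,83],"delta_rot":[0,0,0]},{"dp":[-1,0,83],"delta_rot":[0,0,0]},{"dp":[-1,0,83],"delta_rot":[0,0,0]}]' >/dev/null
python3 -m creep '[{"dp":[0,0,0],"delta_rot":[0,0,0]},{"dp":[0,0,0],"delta_rot":[0,0,0]},{"dp":[0,0,0],"delta_rot":[0,0,0]},{"dp":[0,0,0],"delta_rot":[0,0,0]},{"dp":[0,0,0],"delta_rot":[0,0,0]},{"dp":[0,0,0],"delta_rot":[0,0,0]},{"dp":[0,0,0],"delta_rot":[0,0,0]}]' 1 15
python3 plan.py .4525 -.2145 .2 3.263
```

```text
time_s: 3.48
ee_pos: [0.4536, -0.2158, 0.0377]
eef_rot: [-3.142, 0.0, -3.02]
ft_force: [-0.1, -0.3, 0.0]
finger_gap: 0.0508
grasp_force: 0.0
[ 0.4536 -0.2158  0.0377] [-3.142  0.    -3.02 ] dp [   0.9    1.5 -162.3] rot [-0.  0. -0.] gap 0.0508
```

```bash
python3 -m creep '[{"dp":[0,0,0],"delta_rot":[0,0,0]},{"dp":[0,0,0],"delta_rot":[0,0,0]},{"dp":[0,0,0],"delta_rot":[0,0,0]},{"dp":[0,0,0],"delta_rot":[0,0,0]},{"dp":[0,0,0],"delta_rot":[0,0,0]}]' 1 15
python3 -m creep '[{"dp":[0,0,-15],"delta_rot":[0,0,0]},{"dp":[0,0,-35],"delta_rot":[0,0,0]},{"dp":[0,0,-60],"delta_rot":[0,0,0]},{"dp":[0,0,-90],"delta_rot":[0,0,0]},{"dp":[0,0,-110],"delta_rot":[0,0,0]},{"dp":[0,0,-110],"delta_rot":[0,0,0]},{"dp":[0,0,-110],"delta_rot":[0,0,0]}]' 1 15
python3 plan.py .45 .236 .145 3.018
```

```text
time_s: 3.9
ee_pos: [0.4535, -0.2155, 0.0376]
eef_rot: [3.141, -0.0, -3.02]
ft_force: [-0.6, 1.7, 2.4]
finger_gap: 0.0459
grasp_force: 15.0
time_s: 4.48
ee_pos: [0.454, -0.2164, 0.1479]
eef_rot: [-3.14, 0.002, -3.021]
ft_force: [-0.3, 0.1, -1.3]
finger_gap: 0.0457
grasp_force: 15.0
[ 0.454  -0.2164  0.1479] [-3.140e+00  2.000e-03 -3.021e+00] dp [-50.6 449.6   2.2] rot [-0.002  0.002  0.245] gap 0.0457
```

```bash
python3 -m creep '[{"dp":[-1,10,0],"delta_rot":[0,0,0.02]},{"dp":[-3,30,0],"delta_rot":[0,0,0.05]},{"dp":[-7,60,0],"delta_rot":[0,0,0.08]},{"dp":[-11,95,0],"delta_rot":[0,0,0.11]},{"dp":[-15,130,0],"delta_rot":[0,0,0.14]},{"dp":[-19,165,0],"delta_rot":[0,0,0.17]},{"dp":[-23,200,0],"delta_rot":[0,0,0.2]},{"dp":[-27,235,0],"delta_rot":[0,0,0.23]},{"dp":[-31,270,0],"delta_rot":[0,0,0.245]},{"dp":[-34,305,0],"delta_rot":[0,0,0.245]}]' >/dev/null
python3 plan.py .45 .236 .145 3.018
```

```text
[0.4487 0.0925 0.1445] [-3.14  -0.004  3.017] dp [ 16.5 142.6  -0.6] rot [-0.001 -0.004 -0.001] gap 0.0455
```

```bash
python3 -m creep '[{"dp":[4,35,0],"delta_rot":[0,0,0]},{"dp":[8,70,0],"delta_rot":[0,0,0]},{"dp":[12,100,0],"delta_rot":[0,0,0]},{"dp":[14,120,0],"delta_rot":[0,0,0]},{"dp":[16,136,0],"delta_rot":[0,0,0]},{"dp":[16,136,0],"delta_rot":[0,0,0]},{"dp":[16,136,0],"delta_rot":[0,0,0]},{"dp":[16,136,0],"delta_rot":[0,0,0]}]' >/dev/null
python3 - <<'E'
from h import *
from station import env,viewer
s=env.get_state();c=viewer.read_camera("wrist");np.savez("w2.npz",**c,ee_pos=s["ee_pos"],eef_rot=s["eef_rot"]);cv2.imwrite("pics/w2.png",c["img"][:,:,::-1])
E
python3 plan.py .45 .236 .145 3.018
```

```text
[0.4508 0.2268 0.1462] [-3.140e+00 -2.000e-03  3.017e+00] dp [2.  9.  1.1] rot [-0.002 -0.002 -0.001] gap 0.0461
```

View pics/w2.png

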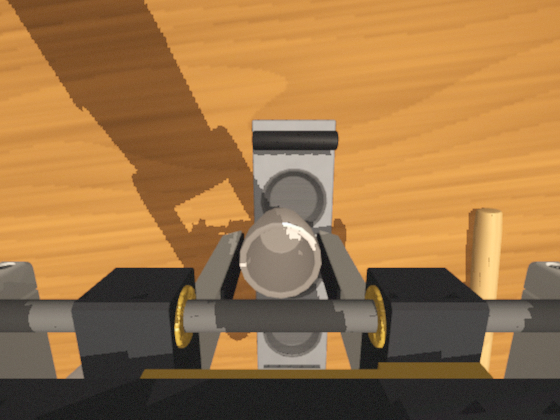

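Dish 1 is at (295,199), its handle at (296,140), and the gripped cup is at (281,258), which leaves about 9 mm to go sideways. I'll fit the dish rims from depth.

```bash
python3 - <<'E'
from h import *
w=dict(np.load("w2.npz"));t=dict(np.load("top0.npz"))
for n,P in(("w",cloud(w,w)),("t",cloud(t))):
  for xy in((.4505,.2364),(.5286,.2277),(.6072,.217)):
    try: print(n,rim(P,xy,.0195,.035,.0025))
    except Exception as e: print(e)
print(ray(w,295,199,.019,w),ray(w,296,140,.034,w), ray(w,253,136,.04,w),ray(w,338,136,.04,w))
E
```

```text
w (array([0.4537564 , 0.23945876]), 700, np.float64(0.002036392207366362), np.float64(0.0202550038434737))
w (array([0.52957677, 0.22834522]), 197, np.float64(0.001448470853002923), np.float64(0.02007428056909233))
w (array([0.60475866, 0.22130759]), 446, np.float64(0.002586265047871125), np.float64(0.019876813498630658))
t (array([0.45077678, 0.23943723]), 171, np.float64(0.0033660519976758006), np.float64(0.01918670101177744))
t (array([0.52806919, 0.2296257 ]), 165, np.float64(0.004045947878680352), np.float64(0.019229559225888204))
t (array([0.604483  , 0.22025544]), 135, np.float64(0.0025224336136101953), np.float64(0.018947924361506274))
[0.45196726 0.24254563 0.019     ] [0.39190163 0.24959188 0.034     ] [0.38318935 0.21031892 0.04      ] [0.39293868 0.28817625 0.04      ]
```

```bash
python3 -m creep '[{"dp":[-1,13,0],"delta_rot":[0,0,0]},{"dp":[-1,13,30],"delta_rot":[0,0,0]},{"dp":[-1,13,60],"delta_rot":[0,0,0]},{"dp":[-1,13,80],"delta_rot":[0,0,0]},{"dp":[-1,13,80],"delta_rot":[0,0,0]},{"dp":[-1,13,80],"delta_rot":[0,0,0]}]' >/dev/null
python3 plan.py .4535 .2395 .0378 3.018
```

```text
[0.4533 0.2404 0.0666] [-3.140e+00 -2.000e-03  3.017e+00] dp [-0.3 -0.8 28.8] rot [-0.001 -0.002 -0.001] gap 0.0458
```

```bash
python3 -m creep '[{"dp":[0,-1,8],"delta_rot":[0,0,0]},{"dp":[0,-1,16],"delta_rot":[0,0,0]},{"dp":[0,-1,22],"delta_rot":[0,0,0]},{"dp":[0,-1,26],"delta_rot":[0,0,0]},{"dp":[0,-1,28],"delta_rot":[0,0,0]},{"dp":[0,-1,28],"delta_rot":[0,0,0]},{"dp":[0,-1,28],"delta_rot":[0,0,0]}]'
```

```text
time_s: 7.12
ee_pos: [0.4539, 0.2398, 0.0397]
eef_rot: [3.141, 0.0, 3.018]
ft_force: [-0.6, -0.1, -0.8]
finger_gap: 0.0456
grasp_force: 15.0
```

```bash
python3 -m creep '[{"dp":[0,0,1],"delta_rot":[0,0,0]},{"dp":[0,0,2],"delta_rot":[0,0,0]},{"dp":[0,0,2],"delta_rot":[0,0,0]},{"dp":[0,0,2],"delta_rot":[0,0,0]}]'
python3 -m creep '[{"dp":[0,0,0],"delta_rot":[0,0,0]},{"dp":[0,0,0],"delta_rot":[0,0,0]},{"dp":[0,0,0],"delta_rot":[0,0,0]},{"dp":[0,0,0],"delta_rot":[0,0,0]},{"dp":[0,0,0],"delta_rot":[0,0,0]},{"dp":[0,0,0],"delta_rot":[0,0,0]},{"dp":[0,0,0],"delta_rot":[0,0,0]},{"dp":[0,0,0],"delta_rot":[0,0,0]},{"dp":[0,0,0],"delta_rot":[0,0,0]}]' 0
python3 -m creep '[{"dp":[0,0,-30],"delta_rot":[0,0,0]},{"dp":[0,0,-60],"delta_rot":[0,0,0]},{"dp":[0,0,-100],"delta_rot":[0,0,0]},{"dp":[0,0,-140],"delta_rot":[0,0,0]},{"dp":[0,0,-150],"delta_rot":[0,0,0]},{"dp":[0,0,-150],"delta_rot":[0,0,0]}]' >/dev/null
python3 - <<'E'
from h import *
from station import env,viewer
s=env.get_state();P=cloud(viewer.read_camera("wrist"),s)
print(rim(P,(.4535,.2398),.063,.023))
E
python3 plan.py .605 -.196 .19 3.263
```

```text
time_s: 7.45
ee_pos: [0.4539, 0.2398, 0.0377]
eef_rot: [3.141, 0.0, 3.018]
ft_force: [-0.6, 0.3, -1.0]
finger_gap: 0.0459
grasp_force: 15.0
time_s: 8.2
ee_pos: [0.4538, 0.2398, 0.0376]
eef_rot: [3.142, -0.0, 3.018]
ft_force: [0.1, -0.0, 0.1]
finger_gap: 0.0942
grasp_force: 0.0
(array([0.45356602, 0.23985019]), 537, np.float64(0.0012639401300245927), np.float64(0.06251865241259175))
[0.4547 0.2401 0.1891] [3.140e+00 3.000e-03 3.018e+00] dp [-203.  -414.2   -1. ] rot [ 0.001  0.004 -0.245] gap 0.0945
```

Narrow is seated (rim at 62.5 mm, same as before). Next is medium.

```bash
python3 -m creep '[{"dp":[-18,-36,0],"delta_rot":[0,0,-0.05]},{"dp":[-203,-414,0],"delta_rot":[0,0,-0.245]},{"dp":[-203,-414,0],"delta_rot":[0,0,-0.245]},{"dp":[-203,-414,0],"delta_rot":[0,0,-0.245]},{"dp":[-203,-414,0],"delta_rot":[0,0,-0.245]},{"dp":[-203,-414,0],"delta_rot":[0,0,-0.245]},{"dp":[-203,-414,0],"delta_rot":[0,0,-0.245]},{"dp":[-203,-414,0],"delta_rot":[0,0,-0.245]},{"dp":[-203,-414,0],"delta_rot":[0,0,-0.245]},{"dp":[-203,-414,0],"delta_rot":[0,0,-0.245]}]' >/dev/null
python3 -m creep '[{"dp":[0,0,0],"delta_rot":[0,0,0]}]' >/dev/null
python3 plan.py .605 -.196 .11 3.263
```

```text
[ 0.5871 -0.155   0.182 ] [-3.141 -0.007 -3.028] dp [-13.7 -42.7  72. ] rot [-0.    -0.007 -0.008] gap 0.0939
```

```bash
python3 -m creep '[{"dp":[-11,-36,0],"delta_rot":[0,0,0]},{"dp":[-13,-41,0],"delta_rot":[0,0,0]},{"dp":[-13,-41,30],"delta_rot":[0,0,0]},{"dp":[-13,-41,60],"delta_rot":[0,0,0]},{"dp":[-13,-41,65],"delta_rot":[0,0,0]},{"dp":[-13,-41,65],"delta_rot":[0,0,0]},{"dp":[-13,-41,65],"delta_rot":[0,0,0]}]' >/dev/null
python3 plan.py .605 -.196 .0465 3.263
python3 - <<'E'
from h import *
from station import env,viewer
s=env.get_state();P=cloud(viewer.read_camera("wrist"),s)
print(rim(P,(.605,-.196),.073,.028),rim(P,(.5285,-.2055),.061,.033))
E
```

```text
[ 0.6051 -0.1866  0.1219] [ 3.14e+00 -2.00e-03 -3.02e+00] dp [ 1.1 -9.4 75.4] rot [ 0.001 -0.002  0.   ] gap 0.0938
(array([ 0.60621432, -0.19581955]), 1212, np.float64(0.0012931164439736436), np.float64(0.07249810802982475)) (array([ 0.53005404, -0.2051876 ]), 1518, np.float64(0.001350390444677318), np.float64(0.06058511810811608))
```

```bash
python3 -m creep '[{"dp":[0,-9,0],"delta_rot":[0,0,0]},{"dp":[0,-9,0],"delta_rot":[0,0,0]},{"dp":[0,-9,20],"delta_rot":[0,0,0]},{"dp":[0,-9,45],"delta_rot":[0,0,0]},{"dp":[0,-9,65],"delta_rot":[0,0,0]},{"dp":[0,-9,75],"delta_rot":[0,0,0]},{"dp":[0,-9,75],"delta_rot":[0,0,0]},{"dp":[0,-9,75],"delta_rot":[0,0,0]}]'
python3 -m creep '[{"dp":[0,0,0],"delta_rot":[0,0,0]},{"dp":[0,0,0],"delta_rot":[0,0,0]},{"dp":[0,0,0],"delta_rot":[0,0,0]},{"dp":[0,0,0],"delta_rot":[0,0,0]},{"dp":[0,0,0],"delta_rot":[0,0,0]},{"dp":[0,0,0],"delta_rot":[0,0,0]},{"dp":[0,0,0],"delta_rot":[0,0,0]},{"dp":[0,0,0],"delta_rot":[0,0,0]},{"dp":[0,0,0],"delta_rot":[0,0,0]},{"dp":[0,0,0],"delta_rot":[0,0,0]}]' 1 15
```

```text
time_s: 10.97
ee_pos: [0.607, -0.1965, 0.0482]
eef_rot: [-3.141, 0.001, -3.021]
ft_force: [-0.1, -0.2, -0.0]
finger_gap: 0.0939
grasp_force: 0.0
time_s: 11.8
ee_pos: [0.6068, -0.1962, 0.0478]
eef_rot: [3.141, 0.0, -3.02]
ft_force: [0.3, 0.5, 1.5]
finger_gap: 0.0548
grasp_force: 15.0
```

```bash
python3 -m creep '[{"dp":[0,0,-10],"delta_rot":[0,0,0]},{"dp":[0,0,-25],"delta_rot":[0,0,0]},{"dp":[0,0,-50],"delta_rot":[0,0,0]},{"dp":[0,0,-80],"delta_rot":[0,0,0]},{"dp":[0,0,-105],"delta_rot":[0,0,0]},{"dp":[0,0,-120],"delta_rot":[0,0,0]},{"dp":[0,0,-120],"delta_rot":[0,0,0]},{"dp":[0,0,-120],"delta_rot":[0,0,0]}]'
python3 plan.py .6065 .220 .165 3.018
```

```text
time_s: 12.47
ee_pos: [0.607, -0.1966, 0.1686]
eef_rot: [-3.14, 0.002, -3.02]
ft_force: [0.3, 0.3, -1.1]
finger_gap: 0.0549
grasp_force: 15.0
[ 0.607  -0.1966  0.1686] [-3.14e+00  2.00e-03 -3.02e+00] dp [-49.8 413.6   3.2] rot [-0.001  0.002  0.245] gap 0.0549
```

```bash
python3 -m creep '[{"dp":[-1,10,0],"delta_rot":[0,0,0.02]},{"dp":[-3,30,0],"delta_rot":[0,0,0.05]},{"dp":[-7,60,0],"delta_rot":[0,0,0.08]},{"dp":[-11,95,0],"delta_rot":[0,0,0.11]},{"dp":[-15,130,0],"delta_rot":[0,0,0.14]},{"dp":[-20,165,0],"delta_rot":[0,0,0.17]},{"dp":[-24,200,0],"delta_rot":[0,0,0.2]},{"dp":[-28,235,0],"delta_rot":[0,0,0.23]},{"dp":[-32,270,0],"delta_rot":[0,0,0.245]},{"dp":[-36,300,0],"delta_rot":[0,0,0.245]}]' >/dev/null
python3 plan.py .6065 .220 .165 3.018
```

```text
[0.6043 0.1081 0.1646] [-3.141 -0.005  3.018] dp [ 11.6 111.3  -0.4] rot [-0.    -0.005  0.   ] gap 0.0548
```

```bash
python3 -m creep '[{"dp":[4,32,0],"delta_rot":[0,0,0]},{"dp":[7,64,0],"delta_rot":[0,0,0]},{"dp":[9,88,0],"delta_rot":[0,0,0]},{"dp":[11,102,0],"delta_rot":[0,0,0]},{"dp":[11,107,0],"delta_rot":[0,0,0]},{"dp":[11,107,0],"delta_rot":[0,0,0]},{"dp":[11,107,0],"delta_rot":[0,0,0]}]' >/dev/null
python3 plan.py .6065 .220 .0478 3.018
python3 - <<'E'
from h import *
from station import env,viewer
s=env.get_state();P=cloud(viewer.read_camera("wrist"),s)
for xy in((.529,.229),(.606,.220)):
    try: print(rim(P,xy,.0200,.035,.0025))
    except Exception as e: print(e)
E
```

```text
[0.6082 0.2122 0.1666] [-3.140e+00 -1.000e-03  3.017e+00] dp [  2.5   7.7 118.8] rot [-0.002 -0.001 -0.001] gap 0.055
(array([0.53002953, 0.23056584]), 1096, np.float64(0.0042624325583557115), np.float64(0.020357810752640815))
(array([0.60751074, 0.22082109]), 672, np.float64(0.004851907716002737), np.float64(0.0203003921276384))
```

```bash
python3 -m creep '[{"dp":[2,8,0],"delta_rot":[0,0,0]},{"dp":[2,8,30],"delta_rot":[0,0,0]},{"dp":[2,8,60],"delta_rot":[0,0,0]},{"dp":[2,8,85],"delta_rot":[0,0,0]},{"dp":[2,8,95],"delta_rot":[0,0,0]},{"dp":[2,8,95],"delta_rot":[0,0,0]},{"dp":[2,8,95],"delta_rot":[0,0,0]}]' >/dev/null
python3 plan.py .607 .2205 .048 3.018
```

```text
[0.6077 0.2212 0.073 ] [3.141 0.    3.017] dp [ 0.6 -0.8 25. ] rot [ 0.     0.    -0.001] gap 0.055
```

```bash
python3 -m creep '[{"dp":[0,0,8],"delta_rot":[0,0,0]},{"dp":[0,0,15],"delta_rot":[0,0,0]},{"dp":[0,0,20],"delta_rot":[0,0,0]},{"dp":[0,0,23],"delta_rot":[0,0,0]},{"dp":[0,0,25],"delta_rot":[0,0,0]},{"dp":[0,0,25],"delta_rot":[0,0,0]},{"dp":[0,0,25],"delta_rot":[0,0,0]},{"dp":[0,0,25],"delta_rot":[0,0,0]}]'
```

```text
time_s: 15.18
ee_pos: [0.6076, 0.2217, 0.0478]
eef_rot: [3.141, 0.001, 3.018]
ft_force: [-0.1, 1.3, -0.8]
finger_gap: 0.0548
grasp_force: 15.0
```

```bash
python3 -m creep '[{"dp":[0,0,0],"delta_rot":[0,0,0]},{"dp":[0,0,0],"delta_rot":[0,0,0]},{"dp":[0,0,0],"delta_rot":[0,0,0]},{"dp":[0,0,0],"delta_rot":[0,0,0]},{"dp":[0,0,0],"delta_rot":[0,0,0]},{"dp":[0,0,0],"delta_rot":[0,0,0]},{"dp":[0,0,0],"delta_rot":[0,0,0]},{"dp":[0,0,0],"delta_rot":[0,0,0]},{"dp":[0,0,0],"delta_rot":[0,0,0]}]' 0
python3 -m creep '[{"dp":[0,0,-30],"delta_rot":[0,0,0]},{"dp":[0,0,-60],"delta_rot":[0,0,0]},{"dp":[0,0,-100],"delta_rot":[0,0,0]},{"dp":[0,0,-130],"delta_rot":[0,0,0]},{"dp":[0,0,-140],"delta_rot":[0,0,0]},{"dp":[0,0,-140],"delta_rot":[0,0,0]}]' >/dev/null
python3 - <<'E'
from h import *
from station import env,viewer
s=env.get_state();P=cloud(viewer.read_camera("wrist"),s)
print(rim(P,(.6075,.221),.073,.028))
E
python3 plan.py .5295 -.2053 .185 3.263
```

```text
time_s: 15.93
ee_pos: [0.6074, 0.2216, 0.0476]
eef_rot: [3.142, 0.0, 3.018]
ft_force: [-1.3, -0.3, -0.0]
finger_gap: 0.0937
grasp_force: 0.0
(array([0.60725344, 0.22206104]), 714, np.float64(0.0012957053276755357), np.float64(0.07251914095961118))
[0.608  0.2218 0.1888] [3.140e+00 3.000e-03 3.018e+00] dp [  25.2 -433.5    3.2] rot [ 0.001  0.003 -0.245] gap 0.094
```

Medium is seated (rim 72.5 mm). Next is wide.

```bash
python3 -m creep '[{"dp":[2,-36,0],"delta_rot":[0,0,-0.05]},{"dp":[25,-430,0],"delta_rot":[0,0,-0.245]},{"dp":[25,-430,0],"delta_rot":[0,0,-0.245]},{"dp":[25,-430,0],"delta_rot":[0,0,-0.245]},{"dp":[25,-430,0],"delta_rot":[0,0,-0.245]},{"dp":[25,-430,0],"delta_rot":[0,0,-0.245]},{"dp":[25,-430,0],"delta_rot":[0,0,-0.245]},{"dp":[25,-430,0],"delta_rot":[0,0,-0.245]},{"dp":[25,-430,0],"delta_rot":[0,0,-0.245]},{"dp":[25,-430,0],"delta_rot":[0,0,-0.245]}]' >/dev/null
python3 -m creep '[{"dp":[0,0,0],"delta_rot":[0,0,0]},{"dp":[0,0,0],"delta_rot":[0,0,0]}]' >/dev/null
python3 plan.py .5295 -.2053 .11 3.263
```

```text
[ 0.5312 -0.1831  0.1837] [ 3.138 -0.005 -3.025] dp [  3.9 -22.1  73.7] rot [ 0.004 -0.005 -0.005] gap 0.0937
```

```bash
python3 -m creep '[{"dp":[4,-20,0],"delta_rot":[0,0,0]},{"dp":[4,-20,0],"delta_rot":[0,0,0]},{"dp":[4,-20,30],"delta_rot":[0,0,0]},{"dp":[4,-20,60],"delta_rot":[0,0,0]},{"dp":[4,-20,70],"delta_rot":[0,0,0]},{"dp":[4,-20,70],"delta_rot":[0,0,0]},{"dp":[4,-20,70],"delta_rot":[0,0,0]}]' >/dev/null
python3 plan.py .5295 -.2053 .036 3.263
python3 - <<'E'
from h import *
from station import env,viewer
s=env.get_state();P=cloud(viewer.read_camera("wrist"),s)
print(rim(P,(.5295,-.2055),.061,.033))
E
```

```text
[ 0.5315 -0.2005  0.1169] [ 3.140e+00 -2.000e-03 -3.019e+00] dp [ 2.5 -4.6 80.9] rot [ 0.002 -0.002  0.001] gap 0.0941
(array([ 0.52906141, -0.20548971]), 1363, np.float64(0.001305186799110747), np.float64(0.06050722356984817))
```

```bash
python3 -m creep '[{"dp":[2,-5,0],"delta_rot":[0,0,0]},{"dp":[2,-5,0],"delta_rot":[0,0,0]},{"dp":[2,-5,20],"delta_rot":[0,0,0]},{"dp":[2,-5,45],"delta_rot":[0,0,0]},{"dp":[2,-5,65],"delta_rot":[0,0,0]},{"dp":[2,-5,80],"delta_rot":[0,0,0]},{"dp":[2,-5,80],"delta_rot":[0,0,0]},{"dp":[2,-5,80],"delta_rot":[0,0,0]}]'
python3 -m creep '[{"dp":[0,0,0],"delta_rot":[0,0,0]},{"dp":[0,0,0],"delta_rot":[0,0,0]},{"dp":[0,0,0],"delta_rot":[0,0,0]},{"dp":[0,0,0],"delta_rot":[0,0,0]},{"dp":[0,0,0],"delta_rot":[0,0,0]},{"dp":[0,0,0],"delta_rot":[0,0,0]},{"dp":[0,0,0],"delta_rot":[0,0,0]},{"dp":[0,0,0],"delta_rot":[0,0,0]},{"dp":[0,0,0],"delta_rot":[0,0,0]}]' 1 15
```

```text
time_s: 18.78
ee_pos: [0.5303, -0.2074, 0.0379]
eef_rot: [3.141, -0.0, -3.021]
ft_force: [-0.3, 0.0, 1.3]
finger_gap: 0.094
grasp_force: 0.0
time_s: 19.53
ee_pos: [0.531, -0.2069, 0.0387]
eef_rot: [-3.142, 0.002, -3.02]
ft_force: [-0.8, 2.4, 5.9]
finger_gap: 0.0661
grasp_force: 15.0
```

```bash
python3 -m creep '[{"dp":[0,0,0],"delta_rot":[0,0,0]},{"dp":[0,0,0],"delta_rot":[0,0,0]},{"dp":[0,0,0],"delta_rot":[0,0,0]},{"dp":[0,0,3],"delta_rot":[0,0,0]},{"dp":[1,1,6],"delta_rot":[0,0,0]},{"dp":[1,1,6],"delta_rot":[0,0,0]},{"dp":[1,1,6],"delta_rot":[0,0,0]}]' 0 >/dev/null
python3 -m creep '[{"dp":[0,0,0],"delta_rot":[0,0,0]},{"dp":[0,0,0],"delta_rot":[0,0,0]},{"dp":[0,0,0],"delta_rot":[0,0,0]},{"dp":[0,0,0],"delta_rot":[0,0,0]},{"dp":[0,0,0],"delta_rot":[0,0,0]},{"dp":[0,0,0],"delta_rot":[0,0,0]},{"dp":[0,0,0],"delta_rot":[0,0,0]},{"dp":[0,0,0],"delta_rot":[0,0,0]},{"dp":[0,0,0],"delta_rot":[0,0,0]}]' 1 15
python3 -m creep '[{"dp":[0,0,-10],"delta_rot":[0,0,0]},{"dp":[0,0,-25],"delta_rot":[0,0,0]},{"dp":[0,0,-50],"delta_rot":[0,0,0]},{"dp":[0,0,-80],"delta_rot":[0,0,0]},{"dp":[0,0,-105],"delta_rot":[0,0,0]},{"dp":[0,0,-120],"delta_rot":[0,0,0]},{"dp":[0,0,-120],"delta_rot":[0,0,0]},{"dp":[0,0,-120],"delta_rot":[0,0,0]}]'
python3 plan.py .530 .230 .15 3.018
```

```text
time_s: 20.87
ee_pos: [0.5293, -0.2065, 0.0317]
eef_rot: [-3.141, 0.0, -3.02]
ft_force: [-0.5, -0.8, -0.2]
finger_gap: 0.0662
grasp_force: 15.0
time_s: 21.53
ee_pos: [0.5296, -0.2064, 0.1525]
eef_rot: [-3.141, 0.002, -3.02]
ft_force: [-0.4, 0.6, -2.0]
finger_gap: 0.0664
grasp_force: 15.0
[ 0.5296 -0.2064  0.1525] [-3.141e+00  2.000e-03 -3.020e+00] dp [-53.2 433.1   2.3] rot [-0.001  0.002  0.245] gap 0.0664
```

```bash
python3 -m creep '[{"dp":[-1,10,0],"delta_rot":[0,0,0.02]},{"dp":[-3,30,0],"delta_rot":[0,0,0.05]},{"dp":[-7,60,0],"delta_rot":[0,0,0.08]},{"dp":[-11,95,0],"delta_rot":[0,0,0.11]},{"dp":[-15,130,0],"delta_rot":[0,0,0.14]},{"dp":[-20,165,0],"delta_rot":[0,0,0.17]},{"dp":[-24,200,0],"delta_rot":[0,0,0.2]},{"dp":[-28,235,0],"delta_rot":[0,0,0.23]},{"dp":[-32,270,0],"delta_rot":[0,0,0.245]},{"dp":[-36,300,0],"delta_rot":[0,0,0.245]}]' >/dev/null
python3 plan.py .530 .230 .15 3.018
```

```text
[0.5268 0.0981 0.149 ] [-3.141 -0.005  3.018] dp [ 13.  131.3  -1. ] rot [-0.    -0.005  0.   ] gap 0.0661
```

```bash
python3 -m creep '[{"dp":[4,35,0],"delta_rot":[0,0,0]},{"dp":[7,70,0],"delta_rot":[0,0,0]},{"dp":[10,100,0],"delta_rot":[0,0,0]},{"dp":[12,120,0],"delta_rot":[0,0,0]},{"dp":[12,128,0],"delta_rot":[0,0,0]},{"dp":[12,128,0],"delta_rot":[0,0,0]},{"dp":[12,128,0],"delta_rot":[0,0,0]}]' >/dev/null
python3 plan.py .530 .2305 .0317 3.018
```

```text
[0.5319 0.2235 0.15  ] [-3.140e+00 -3.000e-03  3.018e+00] dp [  2.4   6.9 118.3] rot [-0.002 -0.003  0.   ] gap 0.0664
```

```bash
python3 -m creep '[{"dp":[2,7,0],"delta_rot":[0,0,0]},{"dp":[2,7,30],"delta_rot":[0,0,0]},{"dp":[2,7,60],"delta_rot":[0,0,0]},{"dp":[2,7,85],"delta_rot":[0,0,0]},{"dp":[2,7,95],"delta_rot":[0,0,0]},{"dp":[2,7,95],"delta_rot":[0,0,0]},{"dp":[2,7,95],"delta_rot":[0,0,0]}]' >/dev/null
python3 plan.py .530 .2305 .0317 3.018
```

```text
[0.5317 0.2309 0.057 ] [ 3.142 -0.     3.017] dp [ 1.7 -0.7 25.3] rot [ 0.    -0.    -0.001] gap 0.066
```

```bash
python3 -m creep '[{"dp":[1,0,8],"delta_rot":[0,0,0]},{"dp":[1,-1,15],"delta_rot":[0,0,0]},{"dp":[1,-1,20],"delta_rot":[0,0,0]},{"dp":[1,-1,23],"delta_rot":[0,0,0]},{"dp":[1,-1,25],"delta_rot":[0,0,0]},{"dp":[1,-1,25],"delta_rot":[0,0,0]},{"dp":[1,-1,25],"delta_rot":[0,0,0]},{"dp":[1,-1,25],"delta_rot":[0,0,0]}]'
```

```text
time_s: 24.2
ee_pos: [0.5305, 0.2309, 0.0317]
eef_rot: [3.141, 0.0, 3.018]
ft_force: [-0.1, -0.9, -0.8]
finger_gap: 0.0665
grasp_force: 15.0
```

```bash
python3 -m creep '[{"dp":[0,0,0],"delta_rot":[0,0,0]},{"dp":[0,0,0],"delta_rot":[0,0,0]},{"dp":[0,0,0],"delta_rot":[0,0,0]},{"dp":[0,0,0],"delta_rot":[0,0,0]},{"dp":[0,0,0],"delta_rot":[0,0,0]},{"dp":[0,0,0],"delta_rot":[0,0,0]},{"dp":[0,0,0],"delta_rot":[0,0,0]},{"dp":[0,0,0],"delta_rot":[0,0,0]},{"dp":[0,0,0],"delta_rot":[0,0,0]}]' 0 >/dev/null
python3 -m creep '[{"dp":[0,0,-30],"delta_rot":[0,0,0]},{"dp":[0,0,-60],"delta_rot":[0,0,0]},{"dp":[0,0,-100],"delta_rot":[0,0,0]},{"dp":[0,0,-130],"delta_rot":[0,0,0]},{"dp":[0,0,-150],"delta_rot":[0,0,0]},{"dp":[0,0,-150],"delta_rot":[0,0,0]}]' >/dev/null
python3 - <<'E'
from h import *
from station import env,viewer
s=env.get_state();P=cloud(viewer.read_camera("wrist"),s)
print(rim(P,(.5305,.231),.061,.033))
E
python3 plan.py .6235 -.0195 .18 3.018
```

```text
(array([0.53020577, 0.23058077]), 815, np.float64(0.0013048184051081297), np.float64(0.060423449512122085))
[0.5319 0.2312 0.185 ] [3.139 0.006 3.018] dp [-121.8 -237.5    5. ] rot [ 0.003  0.006 -0.   ] gap 0.0942
```

Wide is seated at (.530,.2306). Next is slim.

```bash
python3 -m creep '[{"dp":[-18,-35,0],"delta_rot":[0,0,0]},{"dp":[-122,-237,0],"delta_rot":[0,0,0]},{"dp":[-122,-237,0],"delta_rot":[0,0,0]},{"dp":[-122,-237,0],"delta_rot":[0,0,0]},{"dp":[-122,-237,0],"delta_rot":[0,0,0]},{"dp":[-122,-237,0],"delta_rot":[0,0,0]},{"dp":[-122,-237,0],"delta_rot":[0,0,0]},{"dp":[-122,-237,0],"delta_rot":[0,0,0]},{"dp":[-122,-237,0],"delta_rot":[0,0,0]},{"dp":[-122,-237,0],"delta_rot":[0,0,0]}]' >/dev/null
python3 plan.py .6235 -.0195 .12 3.018
python3 - <<'E'
from h import *
from station import env,viewer
s=env.get_state();P=cloud(viewer.read_camera("wrist"),s)
print(rim(P,(.6235,-.0195),.082,.019))
E
```

```text
[ 0.6212 -0.0186  0.1797] [ 3.141e+00 -3.000e-03  3.018e+00] dp [-2.6 -0.6 59.7] rot [ 0.001 -0.003  0.   ] gap 0.094
(array([ 0.62565205, -0.01857656]), 544, np.float64(0.0012770030752401985), np.float64(0.08152646510053146))
```

```bash
python3 -m creep '[{"dp":[-4,0,0],"delta_rot":[0,0,0]},{"dp":[-4,0,30],"delta_rot":[0,0,0]},{"dp":[-4,0,60],"delta_rot":[0,0,0]},{"dp":[-4,0,85],"delta_rot":[0,0,0]},{"dp":[-4,0,105],"delta_rot":[0,0,0]},{"dp":[-4,0,118],"delta_rot":[0,0,0]},{"dp":[-4,0,125],"delta_rot":[0,0,0]},{"dp":[-4,0,125],"delta_rot":[0,0,0]},{"dp":[-4,0,125],"delta_rot":[0,0,0]}]'
python3 -m creep '[{"dp":[0,0,0],"delta_rot":[0,0,0]},{"dp":[0,0,0],"delta_rot":[0,0,0]},{"dp":[0,0,0],"delta_rot":[0,0,0]},{"dp":[0,0,0],"delta_rot":[0,0,0]},{"dp":[0,0,0],"delta_rot":[0,0,0]},{"dp":[0,0,0],"delta_rot":[0,0,0]},{"dp":[0,0,0],"delta_rot":[0,0,0]},{"dp":[0,0,0],"delta_rot":[0,0,0]},{"dp":[0,0,0],"delta_rot":[0,0,0]},{"dp":[0,0,0],"delta_rot":[0,0,0]}]' 1 15
```

```text
time_s: 27.13
ee_pos: [0.6267, -0.0197, 0.0575]
eef_rot: [3.141, 0.001, 3.018]
ft_force: [-0.5, -0.3, 0.1]
finger_gap: 0.0936
grasp_force: 0.0
time_s: 27.97
ee_pos: [0.6261, -0.02, 0.0565]
eef_rot: [3.141, -0.0, 3.018]
ft_force: [0.9, -0.5, -0.1]
finger_gap: 0.0383
grasp_force: 15.0
```

```bash
python3 -m creep '[{"dp":[0,0,0],"delta_rot":[0,0,0]},{"dp":[0,0,0],"delta_rot":[0,0,0]},{"dp":[0,0,-10],"delta_rot":[0,0,0]},{"dp":[0,0,-25],"delta_rot":[0,0,0]},{"dp":[0,0,-50],"delta_rot":[0,0,0]},{"dp":[0,0,-80],"delta_rot":[0,0,0]},{"dp":[0,0,-105],"delta_rot":[0,0,0]},{"dp":[0,0,-120],"delta_rot":[0,0,0]},{"dp":[0,0,-120],"delta_rot":[0,0,0]},{"dp":[0,0,-120],"delta_rot":[0,0,0]}]' 1 15
python3 plan.py .530 .2307 .176 3.018
```

```text
time_s: 28.8
ee_pos: [0.6266, -0.0202, 0.1778]
eef_rot: [3.142, 0.002, 3.018]
ft_force: [-0.3, 0.3, -2.0]
finger_gap: 0.0386
grasp_force: 15.0
[ 0.6266 -0.0202  0.1778] [3.142e+00 2.000e-03 3.018e+00] dp [126.8 237.    1.5] rot [ 0.     0.002 -0.   ] gap 0.0386
```

```bash
python3 -m creep '[{"dp":[5,10,0],"delta_rot":[0,0,0]},{"dp":[16,30,0],"delta_rot":[0,0,0]},{"dp":[32,60,0],"delta_rot":[0,0,0]},{"dp":[50,93,0],"delta_rot":[0,0,0]},{"dp":[68,127,0],"delta_rot":[0,0,0]},{"dp":[86,160,0],"delta_rot":[0,0,0]},{"dp":[104,194,0],"delta_rot":[0,0,0]},{"dp":[118,220,0],"delta_rot":[0,0,0]},{"dp":[125,233,0],"delta_rot":[0,0,0]},{"dp":[126,235,0],"delta_rot":[0,0,0]}]' >/dev/null
python3 -m creep '[{"dp":[0,0,0],"delta_rot":[0,0,0]},{"dp":[0,0,0],"delta_rot":[0,0,0]},{"dp":[0,0,0],"delta_rot":[0,0,0]}]' >/dev/null
python3 plan.py .530 .2307 .12 3.018
python3 - <<'E'
from h import *
from station import env,viewer
s=env.get_state();c=viewer.read_camera("wrist");P=cloud(c,s)
M=R.from_euler("xyz",s["eef_rot"])
print(rim(P,(.530,.2307),.061,.033),rim(P,s["ee_pos"][:2],.203,.019))
cv2.imwrite("pics/w3.png",c["img"][:,:,::-1])
E
```

```text
[0.5302 0.2275 0.1758] [-3.141e+00 -1.000e-03  3.016e+00] dp [ 0.5  3.3 55.7] rot [-0.001 -0.001 -0.002] gap 0.0389
(array([0.53053227, 0.23048006]), 637, np.float64(0.0012861271938238974), np.float64(0.06054769944599103)) (array([0.52930783, 0.2273978 ]), 2173, np.float64(0.004081705569012083), np.float64(0.20107769991645763))
```

View pics/w3.png

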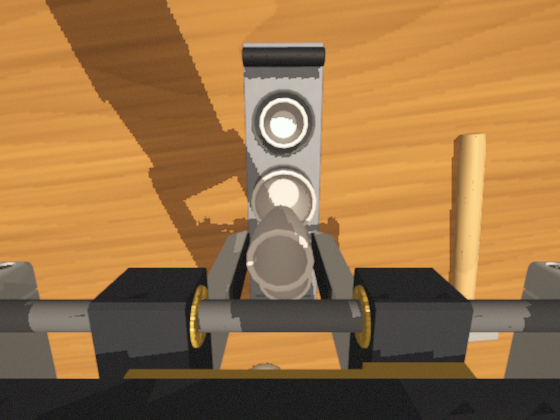

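Narrow at (284,122), wide at (284,198), slim held above at (280,258), about 3 mm short in y. I'll correct that and lower it.

```bash
python3 -m creep '[{"dp":[0,3,0],"delta_rot":[0,0,0]},{"dp":[0,3,15],"delta_rot":[0,0,0]},{"dp":[0,3,30],"delta_rot":[0,0,0]},{"dp":[0,3,40],"delta_rot":[0,0,0]},{"dp":[0,3,40],"delta_rot":[0,0,0]},{"dp":[0,3,40],"delta_rot":[0,0,0]},{"dp":[0,3,40],"delta_rot":[0,0,0]}]' >/dev/null
python3 plan.py .531 .2306 .0728 3.018
```

```text
[0.531  0.2316 0.1374] [3.141e+00 1.000e-03 3.017e+00] dp [-0.1 -1.  64.6] rot [ 0.001  0.001 -0.001] gap 0.0386
```

```bash
python3 -m creep '[{"dp":[0,-1,12],"delta_rot":[0,0,0]},{"dp":[0,-1,25],"delta_rot":[0,0,0]},{"dp":[0,-1,38],"delta_rot":[0,0,0]},{"dp":[0,-1,48],"delta_rot":[0,0,0]},{"dp":[0,-1,55],"delta_rot":[0,0,0]},{"dp":[0,-1,60],"delta_rot":[0,0,0]},{"dp":[0,-1,62],"delta_rot":[0,0,0]},{"dp":[0,-1,62],"delta_rot":[0,0,0]},{"dp":[0,-1,62],"delta_rot":[0,0,0]}]'
```

```text
time_s: 31.27
ee_pos: [0.5307, 0.2308, 0.0751]
eef_rot: [3.141, 0.001, 3.018]
ft_force: [0.7, 0.4, -1.4]
finger_gap: 0.0388
grasp_force: 15.0
```

```bash
python3 -m creep '[{"dp":[0,0,1],"delta_rot":[0,0,0]},{"dp":[0,0,2],"delta_rot":[0,0,0]},{"dp":[0,0,2],"delta_rot":[0,0,0]},{"dp":[0,0,2],"delta_rot":[0,0,0]}]'
```

```text
time_s: 31.6
ee_pos: [0.5304, 0.2307, 0.0728]
eef_rot: [3.141, 0.0, 3.018]
ft_force: [0.4, -0.1, -1.8]
finger_gap: 0.0388
grasp_force: 15.0
```

```bash
python3 -m creep '[{"dp":[0,0,1],"delta_rot":[0,0,0]},{"dp":[0,0,1],"delta_rot":[0,0,0]},{"dp":[0,0,1],"delta_rot":[0,0,0]}]' | grep ft
python3 -m creep '[{"dp":[0,0,0],"delta_rot":[0,0,0]},{"dp":[0,0,0],"delta_rot":[0,0,0]},{"dp":[0,0,0],"delta_rot":[0,0,0]},{"dp":[0,0,0],"delta_rot":[0,0,0]},{"dp":[0,0,0],"delta_rot":[0,0,0]},{"dp":[0,0,0],"delta_rot":[0,0,0]},{"dp":[0,0,0],"delta_rot":[0,0,0]},{"dp":[0,0,0],"delta_rot":[0,0,0]},{"dp":[0,0,0],"delta_rot":[0,0,0]}]' 0 >/dev/null
python3 -m creep '[{"dp":[0,0,-20],"delta_rot":[0,0,0]},{"dp":[0,0,-45],"delta_rot":[0,0,0]},{"dp":[0,0,-80],"delta_rot":[0,0,0]},{"dp":[0,0,-120],"delta_rot":[0,0,0]},{"dp":[0,0,-140],"delta_rot":[0,0,0]},{"dp":[0,-80,-140],"delta_rot":[0,0,0]},{"dp":[0,-160,-140],"delta_rot":[0,0,0]},{"dp":[0,-160,-140],"delta_rot":[0,0,0]},{"dp":[0,-160,-140],"delta_rot":[0,0,0]}]'
python3 - <<'E'
from h import *
from station import env,viewer
c=viewer.read_camera("top");P=cloud(c)
for a in [((.4536,.2398),.063,.023),((.5302,.2306),.061,.033),((.607,.222),.073,.028),((.5302,.2306),.098,.019)]: print(rim(P,*a))
d=viewer.read_camera("side");im=np.hstack([cv2.resize(x[:,:,::-1],(400,400)) for x in (c["img"][120:290,120:290],d["img"][90:260,130:300])]);cv2.imwrite("pics/end.png",im)
E
```

```text
ft_force: [-0.4, -0.9, 2.5]
time_s: 33.35
ee_pos: [0.51, 0.0699, 0.212]
eef_rot: [-3.141, 0.001, 3.018]
ft_force: [0.1, -0.2, -0.7]
finger_gap: 0.094
grasp_force: 0.0
(array([0.4536, 0.2398]), 0, np.float64(nan), 0)
(array([0.52657292, 0.23049678]), 52, np.float64(0.004876349575499057), np.float64(0.0591781819247561))
(array([0.607, 0.222]), 0, np.float64(nan), 0)
(array([0.5302, 0.2306]), 0, np.float64(nan), 0)
  return _methods._mean(a, axis=axis, dtype=dtype,
  ret = ret.dtype.type(ret / rcount)
```

View pics/end.png

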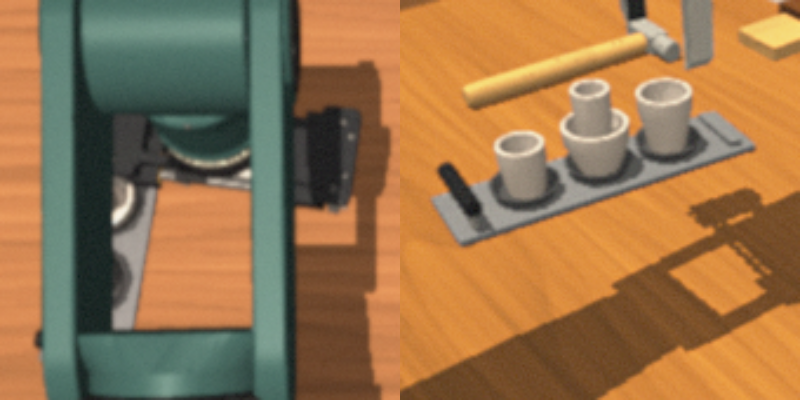

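The side view shows narrow (522,165), wide with slim inside (595,130) and medium (664,117), all upright. The arm hides the rack from the top camera. I'll check from side depth, then hand in.

```bash
python3 - <<'E'
from h import *
from station import env,viewer,order
P=cloud(viewer.read_camera("side"))
r=[rim(P,*a,.003) for a in [((.4536,.2398),.063,.023),((.5302,.2306),.061,.033),((.607,.222),.073,.028),((.5302,.2306),.098,.019)]]
for x in r: print(x)
if all(x[1]>10 for x in r) and np.hypot(*(r[3][0]-(.5302,.2306)))<.008: print(order.job_done())
E
```

```text
(array([0.45239415, 0.23782641]), 83, np.float64(0.0015518978862084471), np.float64(0.061738929399630105))
(array([0.52974214, 0.23044359]), 111, np.float64(0.0074523649603061015), np.float64(0.05991512209385724))
(array([0.60586454, 0.21982297]), 81, np.float64(0.0016795182518192682), np.float64(0.07152381327855434))
(array([0.52889118, 0.22937529]), 60, np.float64(0.0015508822390323841), np.float64(0.09670207140306289))
the job is handed in; nothing more can be done
None
```

Job handed in: narrow, wide and medium are in dishes 1, 2 and 3 from the handle and slim is inside wide. The last camera check showed all four upright, at the right heights and released; no verdict came back.

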